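# Load a sample plate under the spring clip of a viewing stage

### The job

Load the sample plate that lies in the channel of the viewing stage: with one fingertip press the long thumb bar down so that the spring clip stands open, and while holding it down push the plate along the channel with the other fingertip, under the raised jaw, until it is fully home against the stop. Keep the clip held open until the plate is home, then let it close on the plate and move clear. Only push the plate, do not lift it, and leave everything else on the table where it is.

Things in the scene. Friction and masses are not known exactly. Their poses are not given: they have to be found in the camera images.
- stage: Fixed grey plastic viewing stage, turned up to 0.6 rad. Origin on the table, below the jaw on the channel's centre line; x along the channel, the way the plate is pushed (away from the robot), y left to the thumb bar, z up. Block x -125 to +25, y -36 to +40 mm, deck 12 mm above the table. Guide strips 5 mm high above the deck line the channel, inner faces at y = +-26.5 mm.
- stop (a point): Top of the near face, in mid channel, of the stop: a cross bar 11 mm high above the deck at the channel's far end, at x = +18 mm in the stage. The plate is home when its front edge touches this face.
- clip (a joint): Steel spring rocker, hinged along the stage's x at y +35, z 22 mm: pressing its thumb bar lifts its jaw. 0 = closed, grows as the bar is pressed, 0.5 rad = end of travel. Above 0.2 the jaw clears the plate; resting on it, it reads about 0.175. A closed jaw blocks the plate. The spring shuts it: about 2 N at the bar's middle to start, 5 N at 0.35, 7 N at the end.
- jaw (a point): Underside of the jaw's tip, which moves with the clip: at x 0, y +8 mm in the stage, 1.5 mm above the bare deck when closed, about 13 mm higher when fully open. The jaw is 16 mm long along the stage's x (-8 to +8 mm), its tip 6 mm wide, its arm coming from the bar's side.
- thumb_bar (a point): Middle of the thumb bar's upper face; moves with the clip. Smooth steel strip along the stage's x from -110 to +12 mm, y +37 to +77 mm; this point at x -49, y +61 mm. Closed, it slopes up away from the channel, this point 36 mm above the table; at 0.42 rad it is level, 25 mm; fully pressed 23 mm. Press it anywhere; a fingertip may slide along it. Only the table lies below it.
- plate: White plastic plate in the channel, 60 (its x, along the channel) x 50 x 6 mm, 60 g; slides freely pushed near mid rib. An upright rib 8 mm thick, 46 mm wide stands across its near end, rear face at its x -30 mm, top 32 mm above the underside. Origin: centre of the underside. It starts with the origin 44 to 60 mm before the stage's origin; home, the origin is at x -12 mm in the stage.
- spare_plate: An identical plate lying on the bare table beside the stage, to be left alone. Origin: centre of the underside.
- stick: Flat wooden stirring stick, 140 x 10 x 4 mm, lying on the table beside the stage, to be left alone. Origin: centre of the underside.
- paste_pot: Small lidded pot, 44 mm across, 45 mm high, standing beyond the stage, to be left alone. Origin: centre of the underside.
- cup: Clear plastic cup, 72 mm across, 90 mm high, to be left alone. Origin: centre of the underside.
- green_cup: Upside-down green plastic cup, 72 mm across, 85 mm high, to be left alone. Origin: centre of the underside.
- glue_bottle: White bottle with a cap, 72 mm across, 190 mm high, to be left alone. Origin: centre of the underside.
- jug: Clear measuring jug with a handle, 100 mm across, 150 mm high, to be left alone. Origin: centre of the underside.
- chalk_box: Small paper box, 70 x 50 x 30 mm, to be left alone. Origin: centre of the underside.
There are look-alikes about, which are no part of the job. What is shaped like the stage but pink, purple or red is not meant.

How it is judged (in metres and radians):
On the way, in this order (a step that is already met when the one before it is completed fails the run):
1. the thumb bar is held down by a fingertip and the clip stands open, with the plate still short of the jaw (value of joint clip above 0.2 rad and contact force between the fingers and clip above 0.5 N and x of plate in the frame of stage below -0.039 m), for 0.1 s.
2. the plate has been pushed home against the stop with the clip still held open (value of joint clip above 0.2 rad and contact force between the fingers and clip above 0.5 N and x of plate in the frame of stage between -0.0155 and -0.009 m and y of plate in the frame of stage between -0.004 and 0.004 m and z of plate in the frame of stage below 0.0145 m and angle between the x axis of plate and the x axis of stage, either way round below 0.08 rad), for 0.1 s.
At the end, for the whole second after the job is handed in: The plate lies flat in the channel with its front within 3.5 mm of the stop, the closed clip's jaw presses on it (clip joint 0.1 to 0.2 rad), it is at rest, and the bystanders are within 20 mm (stick 25 mm) of where they were (x of plate in the frame of stage between -0.0155 and -0.009 m and y of plate in the frame of stage between -0.004 and 0.004 m and z of plate in the frame of stage below 0.0145 m and angle between the x axis of plate and the x axis of stage, either way round below 0.08 rad and value of joint clip between 0.1 and 0.2 rad and contact force between clip and plate above 0.5 N and linear speed of plate below 0.01 m/s and distance of each of spare_plate, paste_pot, cup, green_cup, glue_bottle, jug, chalk_box from where it was at the start of the episode below 0.02 m and distance of stick from where it was at the start of the episode below 0.025 m); the robot touches nothing.
It fails at once if the clip was let down on the plate before the plate was home (x of plate in the frame of stage between -0.033 and -0.018 m and value of joint clip below 0.18 rad).
It fails at once if the plate was lifted (8 mm) or tipped (0.25 rad) (z of plate in the frame of stage above 0.02 m or angle between plate's own z axis and vertical above 0.25 rad).
It fails at once if a bystander was moved more than 20 mm (stick 25 mm) (distance of any of spare_plate, paste_pot, cup, green_cup, glue_bottle, jug, chalk_box from where it was at the start of the episode above 0.02 m or distance of stick from where it was at the start of the episode above 0.025 m).
It also fails if it takes over 42 s, if anything falls off the work surface, if the arm or the gripper's body presses on something with over 40 N, if the wrist force passes 120 N, or if a joint passes its speed limit or range.

### The arm

A 6-joint arm with a two-finger parallel gripper is mounted at the origin on the work surface. World frame = base frame: x ahead of the robot, y to its left, z up, the work surface at z = 0. Lengths are in mm, angles in rad, forces in N, time in s.
With the tool pointing down it reaches from about 300 to 775 mm from the base axis. Payload 14.6 kg.
Tool frame: the origin (TCP) lies midway between the tips of the shut fingers; the grasp point (between the pads) lies 19 mm behind it; z points along the fingers, y is the line along which they close (so a half turn about z gives the same grasp; the last joint's range is limited). The gripper opens to 94 mm and grips with 3 to 60 N. Pads are 16 mm wide; open, the fingers measure 119 mm over their backs; the gripper's body (75 mm by 177 mm) begins 78 mm behind the grasp point.
Start: joints at [1.104, 0.3, 1.521, -0, 1.321, -0.067], TCP at [214.075, 506.617, 205.446] pointing down, gripper open.
Joint ranges: [-3.03, 3.03], [-0.79, 2.21], [0.23, 2.52], [-1.04, 4.18], [0, 3.07], [-2.55, 2.55]. Speed limits (rad/s): [2.22, 2.22, 2.57, 3.14, 3.14, 3.14].

### API

Orientations are given as [roll, pitch, yaw] about the fixed x, y, z axes, in that order (R = Rz(yaw) Ry(pitch) Rx(roll)).
In Python, from cell import manip, camera gives the robot as it stands.
- The arm moves only by the tool move_arm, never from a script. Its arguments are lists of equal length, an entry for each row: "dp": the shift along the world's x, y, z in mm, a list of three; "rotation": the turn, a rotation vector about the world's x, y, z in rad, a list of three; "hand": the opening, from 0 (shut) to 1 (fully open). A call has 1 to 10 rows; each row shifts and turns the commanded pose from where the row before left it; what a row does not reach is not made up. A row lasts 1/8 s, in which the tool goes at most 62.5 mm and 10.7 degrees, less where a joint would pass 70% of its speed; a pose out of reach is approached as far as the arm can. A call with a gripper value outside its range is refused whole. The fingers move at their own pace and stop on an object; "newtons" is the grip in N (left out, the last holds). Time passes only in rows, so rows that do not move let the fingers close. It gives the time, the measured TCP pose, the force, the opening and the grip force at its end, in the units of the state.
- manip.read_state(): the state, without advancing time (a new reading comes with each control period).
- camera(name): name is "scene" or "top" or "wrist"; returns a dict with "image" (420x560x3 uint8, red, green, blue), "fx", "fy", "cx", "cy" (pixels), "k1" (the pictures are not rectified: a ray, as slopes to the right and down, at radius r is drawn at 1 + k1 r^2 times it, then the intrinsics apply), "R" (3x3) and "t" (3): a world point X has camera coordinates R X + t; the wrist camera has in their place "mount" (4x4, takes a point from camera to tool coordinates, whose origin is the TCP and whose axes are the flange's). Camera axes: x right, y down, z forward; pixel columns grow to the right and rows downward; lengths in mm; the calibration is good to about 2 mm. A picture is of the moment at which its call begins: read the wrist's pose just before it. There is no depth.
- manip.sign_off(): hands the job in; it is judged then, once.
The state is a dict: "clock": time; "joints": joint angles; "qd": joint speeds; "effort": joint torques, N m; "eef_pos": TCP position; "eef_rot": TCP orientation; "wrist_force": force on the tool from outside, world axes, zero at the start; "moment": the same for the moment, N m; "finger_gap": finger opening in mm; "finger_force": force on a finger pad.
Only numpy, scipy, OpenCV 4.12 (cv2) and the standard library are available. Lean on these libraries where they do the work, as an engineer would, in place of code of your own. Each camera call takes 0.05 s, during which the arm holds its last target. There are 200 camera calls.

## Working session

There is one attempt and no reset: what is moved stays moved. The work goes in short steps, Python scripts to look and compute and a tool call to move; the robot and the scene stay as the last step left them, time stands still between calls to the robot, and variables do not carry over. Pictures are saved under pics/ and viewed, at most 12 in all, crops included, and the job is handed in when it is done.

Besides the shell and the picture viewer there is one more tool, called after "Emit:" as name(argument=value, ...) on one line, values as JSON. move_arm: Moves the arm, as the interface text tells. Its arguments: {"type":"object","properties":{"dp":{"type":"array","items":{"type":"array","items":{"type":"number"}}},"rotation":{"type":"array","items":{"type":"array","items":{"type":"number"}}},"hand":{"type":"array","items":{"type":"number"}},"newtons":{"type":"number"}},"required":["dp","rotation","hand"]}

```bash
mkdir -p pics; ls
cat > h.py <<'E'
import numpy as np, cv2
from cell import manip, camera
def save(c,n): cv2.imwrite(f'pics/{n}.png',cv2.cvtColor(c['image'],cv2.COLOR_RGB2BGR))
def ray(c,u,v,R=None,t=None):
    R=np.array(c['R']) if R is None else R; t=np.array(c['t']) if t is None else t
    d=np.array([(u-c['cx'])/c['fx'],(v-c['cy'])/c['fy']]); s=d.copy()
    for _ in range(20): s=d/(1+c['k1']*(s@s))
    return -R.T@t, R.T@np.array([s[0],s[1],1])
def onz(c,u,v,z,**k):
    o,d=ray(c,u,v,**k); return o+d*(z-o[2])/d[2]
def proj(c,X):
    p=np.array(c['R'])@X+np.array(c['t']); s=p[:2]/p[2]; s=s*(1+c['k1']*(s@s)); return s[0]*c['fx']+c['cx'],s[1]*c['fy']+c['cy']
E
python3 - <<'E'
from h import *
for n in('top','scene'):
    c=camera(n); save(c,n); print(n,c['fx'],c['k1'],-np.array(c['R']).T@c['t'])
E
```

```text
pics
top 515.5593124988947 -0.18429797457763117 [ 281.18258518  -10.83893946 1478.65216876]
scene 404.73823629289575 0.02443486433433037 [1106.70980162 -134.49560861  940.46232201]
```

View pics/top.png

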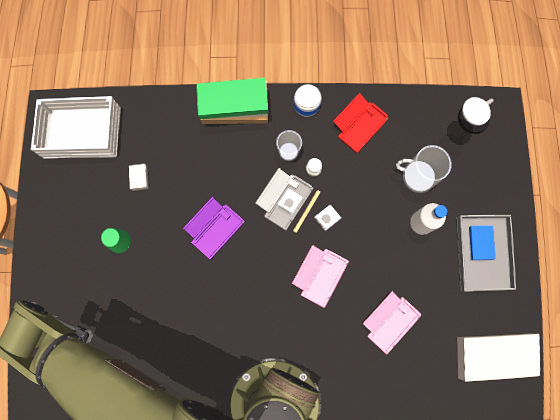

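View pics/scene.png

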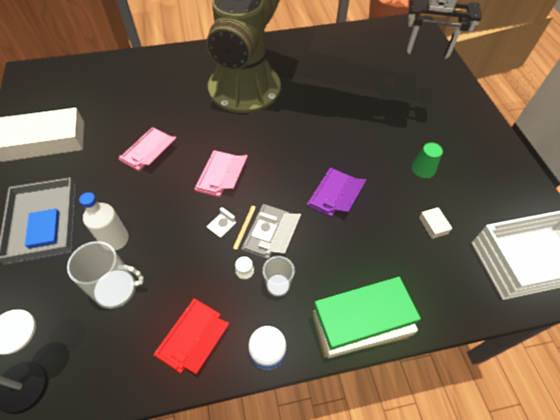

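The grey stage is at about (285,198) in the top picture, with the pot at (314,166), the clear cup at (289,145), the stick at (307,211) and the spare plate at (328,217). I'll enlarge both views.

Run:
```python
import cv2
a=cv2.imread('pics/top.png')[160:240,245:350]; cv2.imwrite('pics/tc.png',cv2.resize(a,None,fx=7,fy=7,interpolation=cv2.INTER_CUBIC))
a=cv2.imread('pics/scene.png')[195:265,200:305]; cv2.imwrite('pics/sc.png',cv2.resize(a,None,fx=7,fy=7,interpolation=cv2.INTER_CUBIC))
```

```text
(no output)
```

View pics/tc.png

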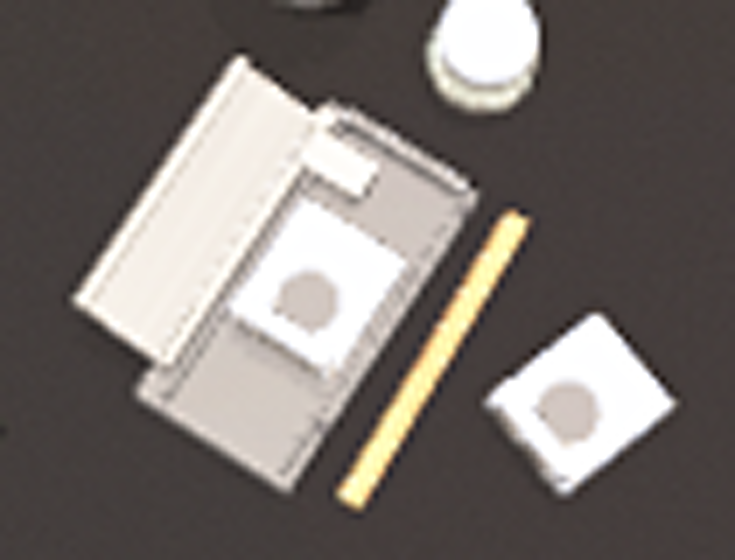

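View pics/sc.png

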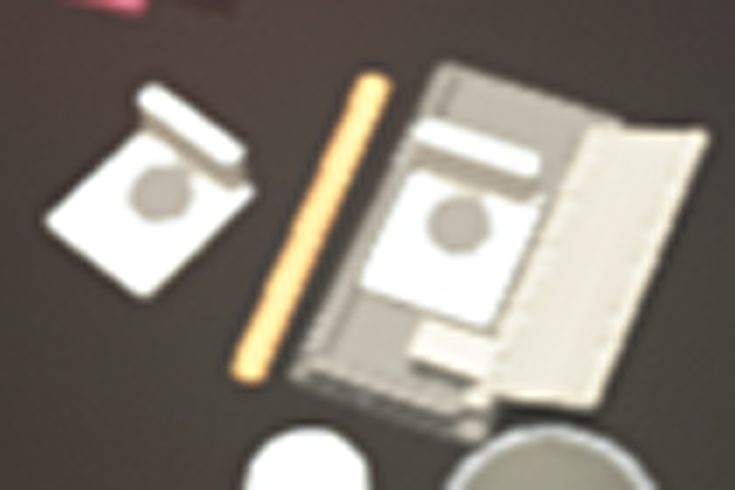

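Both crops show the same layout: the channel runs up and to the right, the plate is in mid channel with its rib at the near end, and the bar is on the left. In the top crop the stage corners are at (138,392), (292,492), (478,195) and (325,105). I'll cast these to world points.

Run:
```python
from h import *
c=camera('top'); s=camera('scene')
T=lambda u,v,z:onz(c,245+u/7-.43,160+v/7-.43,z).round(1)
S=lambda u,v,z:onz(s,200+u/7-.43,195+v/7-.43,z).round(1)
P={}
for n,f,u,v,z,l in [('NL',T,138,392,12,(-125,40)),('NR',T,292,492,12,(-125,-36)),('FR',T,480,195,20,(25,-36)),('barNL',T,75,298,43,(-110,77)),('barFL',T,240,57,43,(12,77)),
 ('sNR',S,443,63,12,(-125,-36)),('sFR',S,292,378,12,(25,-36)),('sbarNL',S,710,132,43,(-110,77)),('sbarFL',S,600,408,43,(12,77))]:
    P[n]=(f(u,v,z)[:2],l); print(n,P[n])
for sel in ('', 's'):
    k=[n for n in P if n.startswith('s')==(sel=='s')]
    A=np.array([P[n][1] for n in k],float);B=np.array([P[n][0] for n in k])
    H=(A-A.mean(0)).T@(B-B.mean(0)); th=np.arctan2(H[0,1]-H[1,0],H[0,0]+H[1,1])
    R=np.array([[np.cos(th),-np.sin(th)],[np.sin(th),np.cos(th)]]); o=B.mean(0)-R@A.mean(0)
    print(sel,'theta',th,'o',o,'res',(A@R.T+o-B).round(1).tolist())
    for n,f,u,v,z in ([('pfront',T,307,195,18),('pfrontR',T,410,262,18),('prearR',T,332,375,44),('prearL',T,230,310,44)] if sel=='' else [('frontL',S,487,327,18),('frontR',S,362,287,18),('ribtopR',S,418,128,44),('ribtopL',S,540,165,44)]):
        print(n,((f(u,v,z)[:2]-o)@R).round(1))
st=manip.read_state(); print(st['eef_pos'],st['eef_rot'],st['finger_gap'],st['wrist_force'])
```

```text
NL (array([534.6,  29. ]), (-125, 40))
NR (array([492.8, -34.2]), (-125, -36))
FR (array([ 615.6, -112.9]), (25, -36))
barNL (array([568.1,  53.8]), (-110, 77))
barFL (array([668.9, -13.5]), (12, 77))
sNR (array([493.6, -31.6]), (-125, -36))
sFR (array([ 618.3, -113.2]), (25, -36))
sbarNL (array([565.7,  56.8]), (-110, 77))
sbarFL (array([669.4,  -9.8]), (12, 77))
 theta -0.5818192610883292 o [616.56209923 -71.44592047] res [[-0.5, 1.7], [-0.5, 1.4], [2.1, -2.4], [-1.1, -0.5], [0.0, -0.2]]
pfront [-16.9  25.2]
pfrontR [-17.5 -25.9]
prearR [-79.2 -26.5]
prearL [-79.3  22.5]
s theta -0.5703412832187463 o [617.34663301 -68.43120108] res [[-0.9, 0.4], [0.7, 1.0], [0.6, -1.0], [-0.4, -0.3]]
frontL [-16.8  23.6]
frontR [-16.4 -26. ]
ribtopR [-73.7 -25.5]
ribtopL [-74.5  22.9]
[214.01436127 506.48355119 205.12373364] [-3.14089907e+00  1.37429562e-06  2.74179621e+00] 93.61588789007335 [-0.04307653  0.6151909   0.31815091]
```

Emit:
move_arm(dp=[[34,-50,0],[34,-50,-5],[34,-50,-10],[34,-50,-10],[34,-50,-10],[34,-50,-10],[34,-50,-10],[34,-50,-10],[33,-50,-10],[33,-49,-10]], rotation=[[0,0,-0.018],[0,0,-0.018],[0,0,-0.018],[0,0,-0.018],[0,0,-0.018],[0,0,-0.018],[0,0,-0.018],[0,0,-0.018],[0,0,-0.018],[0,0,-0.015]], hand=[0.532,0.532,0.532,0.532,0.532,0.532,0.532,0.532,0.532,0.532])

```text
clock: 1.45
eef_pos: [552.9, 5.7, 120.1]
eef_rot: [3.141, 0.0, 2.564]
wrist_force: [-0.1, 1.0, 1.0]
finger_gap: 50.1
finger_force: 0.0
```

Run:
```python
from h import *
st=manip.read_state(); print(st['clock'],st['eef_pos'],st['eef_rot'],st['finger_gap'],st['wrist_force'])
c=camera('wrist'); save(c,'w1'); print(np.array(c['mount']).round(3))
```

```text
1.45 [552.91973037   5.7267369  120.11725382] [3.14148840e+00 6.56160203e-05 2.56405923e+00] 50.08739166215123 [-0.05939253  0.95845392  0.96116348]
[[-1.00000e-03 -9.63000e-01 -2.69000e-01  7.83010e+01]
 [ 1.00000e+00 -1.00000e-03  0.00000e+00  1.05000e-01]
 [-1.00000e-03 -2.69000e-01  9.63000e-01 -1.80454e+02]
 [ 0.00000e+00  0.00000e+00  0.00000e+00  1.00000e+00]]
```

View pics/w1.png

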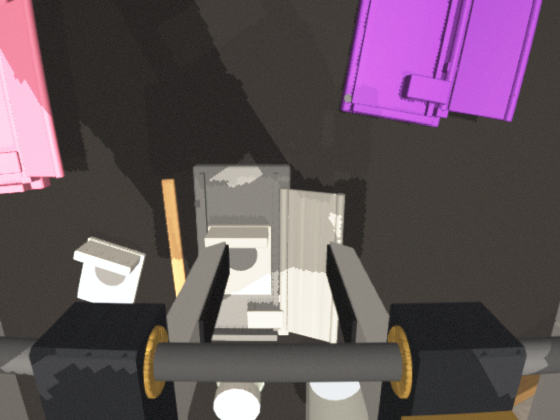

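The wrist view shows the stage's near edge from (195,165) to (290,167). The rib's top rear edge runs from (208,227) to (271,228), and the bar's near edge is at (281,190) and (343,195). I'll convert these to tool offsets.

Run:
```python
from h import *
from scipy.spatial.transform import Rotation as Ro
st=manip.read_state(); c=camera('wrist'); M=np.array(c['mount'])
Rt=Ro.from_euler('xyz',st['eef_rot']).as_matrix(); Rc=Rt@M[:3,:3]; p=Rt@M[:3,3]+st['eef_pos']
R=Rc.T;t=-Rc.T@p
th=-.577; Q=np.array([[np.cos(th),-np.sin(th)],[np.sin(th),np.cos(th)]]);o=np.array([617,-70])
print('tcp in stage',(st['eef_pos'][:2]-o)@Q)
for n,u,v,z in [('NR',195,165,12),('NL',290,167,12),('ribR',208,227,44),('ribL',271,228,44),('barNin',281,190,27),('barNout',343,195,43),('barFout',333,342,43),('FR',216,331,12)]:
    w=onz(c,u,v,z,R=R,t=t); print(n,w.round(1),((w[:2]-o)@Q).round(1), 'tool',(Rt.T@(w-st['eef_pos'])).round(1)[:2])
```

```text
tcp in stage [-90.58469151  25.52943444]
NR [494.3 -35.3  12. ] [-121.8  -37.8] tool [ 31.  -63.4]
NL [536.   25.1  12. ] [-119.8   35.5] tool [29.3 10. ]
ribR [535.  -45.4  44. ] [-82.2 -24.1] tool [ -8.6 -49.5]
ribL [560.4  -8.   44. ] [-81.2  21. ] tool [-9.3 -4.4]
barNin [544.4  11.2  27. ] [-105.1   28.4] tool [14.6  2.9]
barNout [568.1  47.5  43. ] [-105.1   71.8] tool [14.7 46.3]
barFout [667.8 -20.2  43. ] [15.4 69.5] tool [-105.8   44.5]
FR [ 622.8 -108.6   12. ] [ 25.9 -29.2] tool [-116.7  -54.1]
```

Emit:
move_arm(dp=[[-4,6.5,-10],[0,0,-30],[0,0,-27],[0,0,0]], rotation=[[0,0,-0.008],[0,0,0],[0,0,0],[0,0,0]], hand=[0.532,0.532,0.532,0.532])

```text
clock: 2.05
eef_pos: [546.3, 15.7, 51.9]
eef_rot: [-3.14, -0.003, 2.558]
wrist_force: [-0.3, -0.1, 0.6]
finger_gap: 49.8
finger_force: 0.0
```

Run:
```python
from h import *
c=camera('wrist'); save(c,'w2')
c=camera('scene'); cv2.imwrite('pics/s2.png',cv2.cvtColor(cv2.resize(c['image'][175:280,180:330],None,fx=5,fy=5,interpolation=cv2.INTER_CUBIC),cv2.COLOR_RGB2BGR))
```

```text
(no output)
```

View pics/w2.png

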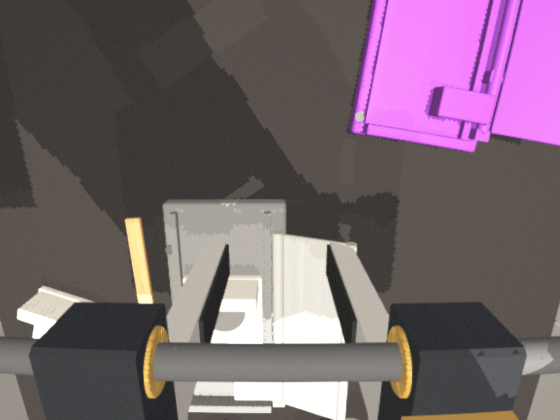

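View pics/s2.png

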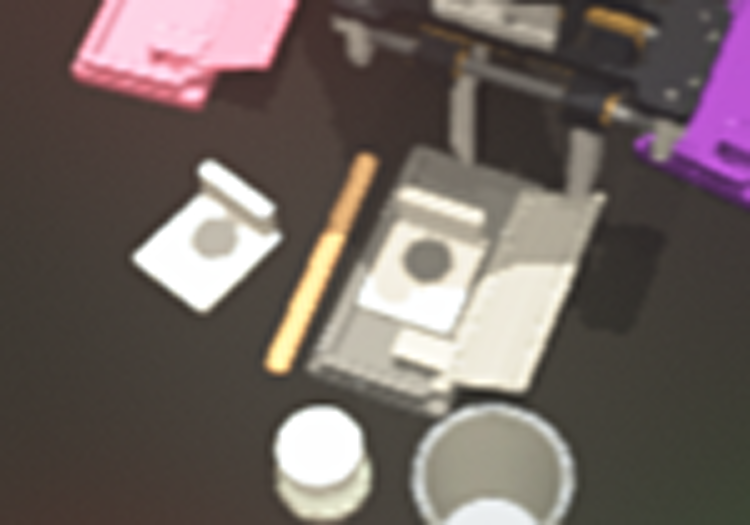

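The wrist and scene views show the bar finger over the very near end of the bar, about (583,195) in the scene crop, and the other finger behind the rib with room to spare. I'll shift about 8 mm forward, then press.

Emit:
move_arm(dp=[[5.3,-6.5,0],[0,0,-6],[0,0,-6],[0,0,-6],[0,0,0]], rotation=[[0,0,0],[0,0,0],[0,0,0],[0,0,0],[0,0,0]], hand=[0.532,0.532,0.532,0.532,0.532])

```text
clock: 2.78
eef_pos: [553.1, 7.6, 34.9]
eef_rot: [-3.141, -0.001, 2.557]
wrist_force: [-0.8, -0.0, 0.8]
finger_gap: 49.7
finger_force: 0.5
```

Emit:
move_arm(dp=[[0,0,-4],[0,0,-4],[0,0,-3],[0,0,0]], rotation=[[0,0,0],[0,0,0],[0,0,0],[0,0,0]], hand=[0.532,0.532,0.532,0.532])

```text
clock: 3.28
eef_pos: [554.2, 8.1, 24.9]
eef_rot: [3.14, 0.001, 2.557]
wrist_force: [1.2, 5.0, 7.2]
finger_gap: 50.1
finger_force: 3.4
```

Run:
```python
from h import *
st=manip.read_state(); print(st['wrist_force'],st['moment'])
c=camera('scene'); cv2.imwrite('pics/s3.png',cv2.cvtColor(cv2.resize(c['image'][195:275,205:310],None,fx=7,fy=7,interpolation=cv2.INTER_CUBIC),cv2.COLOR_RGB2BGR))
```

```text
[1.18515699 4.98214129 7.20252845] [ 1.06017274 -0.34814006  0.07139248]
```

View pics/s3.png

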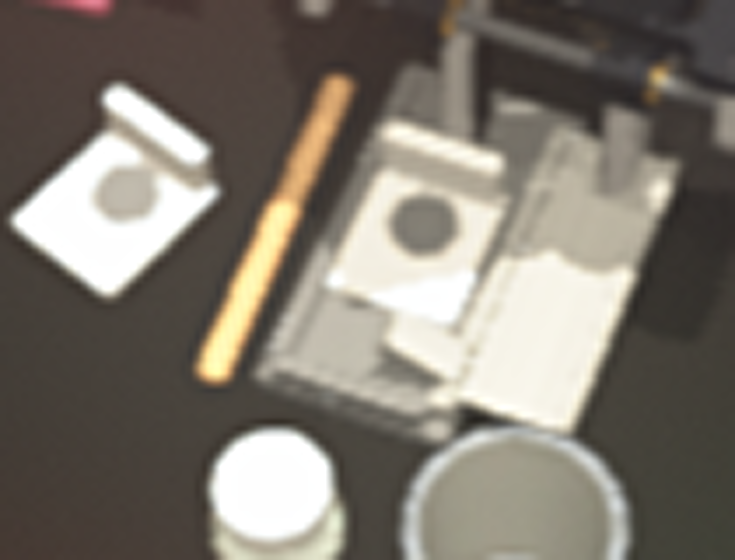

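The scene crop shows the jaw raised at (420,345) and the bar level under the finger at (620,185), with the other finger directly behind the rib at (455,130). I'll push along the channel now.

Emit:
move_arm(dp=[[3.3,-2.2,0],[3.3,-2.2,0],[3.3,-2.2,0],[3.3,-2.2,0],[3.3,-2.2,0],[3.3,-2.2,0],[3.3,-2.2,0],[3.3,-2.2,0],[3.3,-2.2,0],[0,0,0]], rotation=[[0,0,0],[0,0,0],[0,0,0],[0,0,0],[0,0,0],[0,0,0],[0,0,0],[0,0,0],[0,0,0],[0,0,0]], hand=[0.532,0.532,0.532,0.532,0.532,0.532,0.532,0.532,0.532,0.532])

```text
clock: 4.58
eef_pos: [583.0, -12.0, 24.6]
eef_rot: [-3.142, -0.001, 2.557]
wrist_force: [-3.5, 1.5, 6.9]
finger_gap: 50.0
finger_force: 3.5
```

Run:
```python
from h import *
st=manip.read_state(); print(st['wrist_force'],st['moment'],(np.array([[.834,-.552],[.552,.834]])@(st['eef_pos'][:2]-np.array([617,-70]))))
c=camera('scene'); cv2.imwrite('pics/s4.png',cv2.cvtColor(cv2.resize(c['image'][195:275,205:310],None,fx=7,fy=7,interpolation=cv2.INTER_CUBIC),cv2.COLOR_RGB2BGR))
```

```text
[-3.48126402  1.47906223  6.94608222] [0.3795426  0.4624855  0.08469786] [-60.36608786  29.57458791]
```

View pics/s4.png

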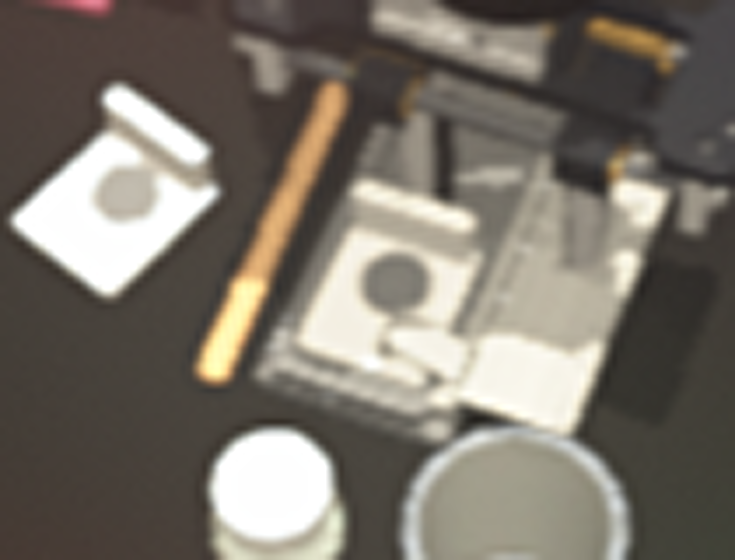

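The plate's front is now under the raised jaw, with its front edge around (300,345) to (430,385). About 8–10 mm are left, so I'll push gently and watch the force.

Emit:
move_arm(dp=[[2.0,-1.3,0],[2.0,-1.3,0],[1.7,-1.1,0],[0,0,0]], rotation=[[0,0,0],[0,0,0],[0,0,0],[0,0,0]], hand=[0.532,0.532,0.532,0.532])

```text
clock: 5.12
eef_pos: [588.5, -15.6, 24.5]
eef_rot: [-3.141, -0.001, 2.557]
wrist_force: [-4.9, 2.0, 6.6]
finger_gap: 50.0
finger_force: 3.5
```

Emit:
move_arm(dp=[[1.2,-0.8,0],[0,0,0]], rotation=[[0,0,0],[0,0,0]], hand=[0.532,0.532])

```text
clock: 5.38
eef_pos: [589.6, -16.3, 24.5]
eef_rot: [-3.141, -0.001, 2.557]
wrist_force: [-4.5, 2.6, 7.4]
finger_gap: 50.4
finger_force: 3.5
```

Emit:
move_arm(dp=[[1.2,-0.8,0],[0,0,0]], rotation=[[0,0,0],[0,0,0]], hand=[0.532,0.532])

```text
clock: 5.62
eef_pos: [590.3, -16.9, 24.5]
eef_rot: [-3.141, -0.002, 2.557]
wrist_force: [-8.6, 5.0, 9.9]
finger_gap: 49.9
finger_force: 6.5
```

Emit:
move_arm(dp=[[0.8,-0.5,0],[0,0,0]], rotation=[[0,0,0],[0,0,0]], hand=[0.532,0.532])

```text
clock: 5.88
eef_pos: [590.4, -16.9, 24.5]
eef_rot: [-3.141, -0.004, 2.557]
wrist_force: [-14.0, 7.0, 14.4]
finger_gap: 50.3
finger_force: 9.7
```

Run:
```python
from h import *
c=camera('scene'); cv2.imwrite('pics/s5.png',cv2.cvtColor(cv2.resize(c['image'][195:275,205:310],None,fx=7,fy=7,interpolation=cv2.INTER_CUBIC),cv2.COLOR_RGB2BGR))
```

```text
(no output)
```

View pics/s5.png

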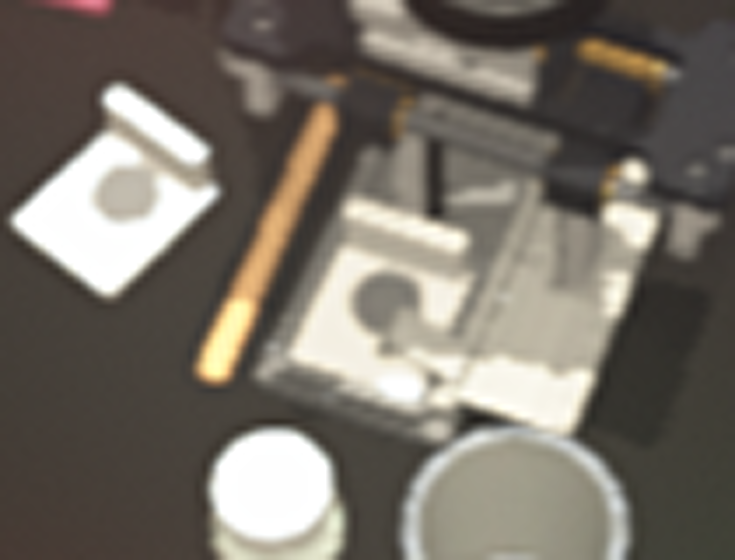

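The force rose while the tip stopped moving, and the plate's front lies along the stop, so it is home. I'll back off the rib with the bar still held, then rise.

Emit:
move_arm(dp=[[-2.5,1.7,0],[-3.3,2.2,0],[-1.7,1.1,0],[0,0,3],[0,0,4],[0,0,4],[0,0,6],[0,0,15],[0,0,30],[0,0,40]], rotation=[[0,0,0],[0,0,0],[0,0,0],[0,0,0],[0,0,0],[0,0,0],[0,0,0],[0,0,0],[0,0,0],[0,0,0]], hand=[0.532,0.532,0.532,0.532,0.532,0.532,0.532,0.532,0.532,0.532])

```text
clock: 7.18
eef_pos: [584.1, -12.9, 127.7]
eef_rot: [-3.141, -0.001, 2.557]
wrist_force: [-0.8, 0.4, 0.1]
finger_gap: 50.1
finger_force: 0.0
```

Emit:
move_arm(dp=[[-20,10,30],[-30,20,20],[-30,20,0],[0,0,0]], rotation=[[0,0,0],[0,0,0],[0,0,0],[0,0,0]], hand=[0.532,0.532,0.532,0.532])

```text
clock: 7.68
eef_pos: [503.4, 38.0, 177.8]
eef_rot: [3.141, 0.001, 2.558]
wrist_force: [-0.1, -0.2, -0.4]
finger_gap: 50.0
finger_force: 0.0
```

Run:
```python
from h import *
c=camera('scene'); cv2.imwrite('pics/s6.png',cv2.cvtColor(cv2.resize(c['image'][195:275,205:310],None,fx=7,fy=7,interpolation=cv2.INTER_CUBIC),cv2.COLOR_RGB2BGR))
```

```text
(no output)
```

View pics/s6.png

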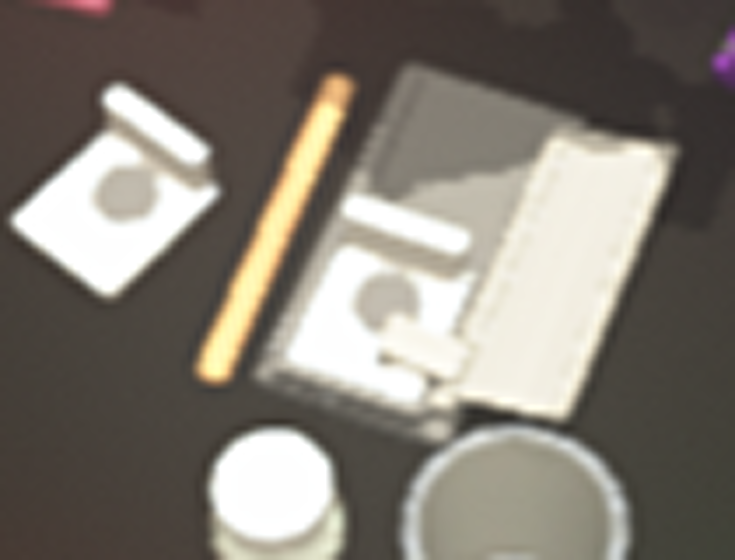

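The plate is against the stop with the jaw closed on it at (425,345), the stick and spare plate are where they were, and the arm is clear.

```bash
python3 -c "
from cell import manip
print(manip.sign_off())"
```

```text
the job is handed in; nothing more can be done
None
```

The job is handed in, with no verdict returned: I pushed the plate home against the stop with the clip held open, the last picture shows the jaw closed on it and the neighbouring objects in place, and the arm is clear.

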